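# Tuck the tea caddy's flap under its lip

## Robot

A 6-joint arm with a two-finger parallel gripper is mounted at the origin on a cart in front of the work surface, level with it; the furniture and walls round the work are solid. World frame = base frame: x ahead of the robot, y to its left, z up, the work surface at z = 0. Lengths are in m, angles in rad, forces in N, time in s.
With the tool pointing down it reaches from about 0.35 to 0.85 m from the base axis. Payload 8.1 kg.
Tool frame: the origin (TCP) lies at the very end of the fingers, on their centre line; the grasp point (between the pads) lies 19 mm behind it; z points along the fingers, y is the direction in which the jaws open and shut (so a half turn about z gives the same grasp; the last joint's range is limited). The gripper opens to 93 mm and grips with 3 to 60 N. Pads are 15 mm wide; open, the fingers measure 128 mm over their backs; the gripper's body (75 mm by 188 mm) begins 65 mm behind the grasp point.
Start: joints at [1.207, 0.13, 1.488, -0, 1.523, -0.085], TCP at [0.165, 0.577, 0.219] pointing down, gripper open.
Joint ranges: [-2.96, 2.96], [-0.89, 2.26], [0.02, 2.5], [-1.34, 4.48], [0, 2.73], [-2.66, 2.66]. Speed limits (rad/s): [2.39, 2.39, 2.79, 3.14, 3.14, 3.14].

## Interface

Orientations are given as a rotation vector (axis times angle).
In Python, from plant import read_state, read_camera, close_job gives the robot as it stands.
- The arm moves only by the tool jog_arm, never from a script. Its argument "motion" is one flat list of numbers, 7 for each row, row after row: the opening, from 0 (shut) to 1 (fully open), then the shift along the tool's x, y, z scaled (see below), then the turn, a rotation vector about the tool's x, y, z scaled (see below). A call has 1 to 8 rows; each row is the pose to reach, as a shift and turn from the pose measured when the call began, along the tool's axes at that moment; what a row does not reach only later rows make up. The controller multiplies each number of a shift by 0.5 m and each number of a turn by 90 degrees. A row lasts 1/10 s, in which the tool goes at most 50 mm and 8.59 degrees, less where a joint would pass 70% of its speed; a pose out of reach is approached as far as the arm can. A call with a number of a shift or a turn outside -1 to 1 is refused whole. A call with a gripper value outside its range is refused whole. The fingers move at their own pace and stop on an object; "grip_force" is the grip in N (left out, the last holds). Time passes only in rows, so rows that repeat a pose let the fingers close. It gives the time, the measured TCP pose, the force and the opening at its end, in the units of the state.
- read_state(): the state, without advancing time (a new reading comes with each control period).
- read_camera(name): name is "side" or "top"; returns a dict with "frame" (384x512x3 uint8, red, green, blue), "vertical_fov" (degrees; the focal length in pixels is half the picture's height over the tangent of half this angle, whatever the lens; pixels are square), "cx", "cy" (the principal point, pixels), "dist_coeffs" ([k1, k2, p1, p2, k3] as OpenCV has them; the pictures are not rectified), "world_from_camera" (4x4, takes a point from camera to world coordinates). Camera axes: x right, y down, z forward; pixel columns grow to the right and rows downward; lengths in m; the calibration is good to about 2 mm. A picture is of the moment at which its call begins. There is no depth.
- close_job(): hands the job in, once; it reports no verdict.
The state is a dict: "t": time; "q": joint angles; "dq": joint speeds; "joint_torque": joint torques, N m; "tool_pos": TCP position; "orientation": TCP orientation; "force": force on the tool from outside, world axes, zero at the start; "wrist_torque": the same for the moment, N m; "opening": finger opening in m.
Only numpy, scipy, OpenCV 4.12 (cv2) and the standard library are available. Lean on these libraries where they do the work, as an engineer would, in place of code of your own. Each camera call takes 0.05 s, during which the arm holds its last target.

## Task

Close the white tea caddy without picking anything up: with the fingertips, fold its sprung teal flap over until it lies flat on top, and then, while keeping it down, push it by its orange rib towards the dark lip so that the flap's edge goes under the lip as far as it will go. Let go, so that the lip alone keeps the flap shut; leave the caddy standing where it was and leave the other things alone.

Things in the scene. Friction and masses are not known exactly. Their poses are not given: they have to be found in the camera images.
- tea_caddy: White open box with dark lip, 150 mm (its x) by 96 mm (its y), rim 72 mm up, 0.9 kg, loose on the worktop (about 4 N shifts it). Origin: centre of its underside; z up; x points from the hinge end to the lip end. Hinge axis along y at x = -60, z = 76.5 mm (flap not slid).
- flap (a joint): Teal flap's hinge angle, rad: 0 = folded over, flat along the caddy's +x, top face 76 mm above the caddy's underside (a stop); 1.57 upright; at the start 1.75 to 2.2, leaning outwards. A light spring (0.07 N m when flat) opens it again if let go untucked. Flap 74 mm wide, 3 mm thick, free edge 90 mm from the hinge axis.
- hinge_pin (a joint): Slide of hinge pin and flap in slotted ears along the caddy's +x, m: 0 at the start, 0.020 = stop, fully home. Takes about 2.5 N; stays where left. With the flap flat its edge is at caddy x = 30 mm at 0, and 50 mm (under the lip) at 0.020. If slid before it is folded, the flap comes down on the lip instead.
- flap_rib (a point): Foot of the orange rib on the flap's outer face (upper face when flat), hinge side, mid-width, 52 mm from the hinge axis. Rib 46 mm long (along y), 8 mm thick, 8.5 mm high; the clear face between hinge and rib is where a fingertip can push. Axes: x from hinge to free edge, z out of the outer face.
- flap_edge (a point): Middle of the flap's free edge, 90 mm from the hinge axis. Axes as flap_rib.
- caddy_lip (a point): Start of the dark grey lip's lead-in, mid-width: caddy x = 38 mm, 80 mm up. The lip is a plate over the caddy's +x end, underside 80 mm and top 84 mm up, reaching back to x = 46 mm; from there to x = 38 mm its edge turns up (top 88 mm). Axes as the caddy's.
- heart_mug: pale pink mug with a heart and a handle, 106 x 73 mm, 88 mm high; origin at the centre of its underside. Bystander.
- coffee_jar: clear jar with a red lid, 67 mm across, 110 mm high; origin at the centre of its underside. Bystander.
- candle_jar: glass jar with a pale green candle, 76 mm across, 90 mm high; origin at the centre of its underside. Bystander.
- pepper_mill: wooden mill, 58 mm across, 170 mm high; origin at the centre of its underside. Bystander.
- salt_shaker: clear shaker with a grey cap, 44 mm across, 90 mm high, beside the caddy; origin at the centre of its underside. Bystander.
- turmeric_jar: small amber jar with a white cap, 45 mm across, 83 mm high, beside the caddy; origin at the centre of its underside. Bystander.
- teaspoon: steel teaspoon lying flat, 130 x 27 mm, 11 mm high; origin at the centre of its underside. Bystander.

How it is judged:
By the outcome, as a careful person would: the job done as asked, in the order asked, and still so for the second after the job is handed in, with the robot touching nothing.
It also fails if it takes over 40 s, if anything falls off the work surface, if the arm or the gripper's body presses on something with over 40 N, if the wrist force passes 120 N, or if a joint passes its speed limit or range.

## Working session

There is one attempt and no reset: what is moved stays moved. The work goes in short steps, Python scripts to look and compute and a tool call to move; the robot and the scene stay as the last step left them, time stands still between calls to the robot, and variables do not carry over. Pictures are saved under pics/ and viewed, and the job is handed in when it is done.

Besides the shell and the picture viewer there is one more tool, called by a JSON object that holds its "name" and its "arguments", one argument or row to a line. jog_arm: Moves the arm, as the interface text tells. Its arguments: {"type":"object","properties":{"motion":{"type":"array","items":{"type":"number"}},"grip_force":{"type":"number"}},"required":["motion"]}

```bash
mkdir -p pics; cat > h.py <<'E'
import numpy as np,cv2,json
from plant import read_state, read_camera, close_job
def cam(n,save=None):
    c=read_camera(n); f=c["frame"]
    if save: cv2.imwrite("pics/"+save,cv2.cvtColor(f,cv2.COLOR_RGB2BGR))
    h=f.shape[0]; F=h/2/np.tan(np.radians(c["vertical_fov"])/2)
    c["K"]=np.array([[F,0,c["cx"]],[0,F,c["cy"]],[0,0,1.]]); c["d"]=np.array(c["dist_coeffs"],float); c["T"]=np.array(c["world_from_camera"]); return c
def ray(c,uv):
    p=cv2.undistortPoints(np.array(uv,float).reshape(-1,1,2),c["K"],c["d"]).reshape(-1,2)
    d=np.c_[p,np.ones(len(p))]@c["T"][:3,:3].T
    return c["T"][:3,3],d
def onz(c,uv,z):
    o,d=ray(c,uv); return o+d*((z-o[2])/d[:,2])[:,None]
def proj(c,P):
    T=np.linalg.inv(c["T"]); r,_=cv2.Rodrigues(T[:3,:3])
    return cv2.projectPoints(np.array(P,float).reshape(-1,1,3),r,T[:3,3],c["K"],c["d"])[0].reshape(-1,2)
E
python3 - <<'E'
from h import *
s=read_state()
print({k:np.round(v,3).tolist() for k,v in s.items()})
for n in("side","top"):
    c=cam(n,n+"0.png"); print(n,c["T"].round(3).tolist(),c["K"][0,0],c["d"])
E
```

```text
{'t': 0.0, 'q': [1.207, 0.131, 1.489, -0.0, 1.523, -0.085], 'dq': [-0.001, 0.0, -0.001, 0.0, 0.003, 0.001], 'joint_torque': [0.001, -55.986, -49.175, 0.077, 0.036, -0.0], 'tool_pos': [0.165, 0.576, 0.218], 'orientation': [-0.436, -3.111, 0.003], 'force': [0.1, -0.129, -0.181], 'wrist_torque': [0.016, -0.028, -0.003], 'opening': 0.093}
side [[0.902, -0.23, 0.365, 0.117], [-0.431, -0.503, 0.749, -0.769], [0.011, -0.833, -0.553, 0.658], [0.0, 0.0, 0.0, 1.0]] 348.69434906639776 [-0.04223639  0.          0.          0.          0.        ]
top [[0.004, -0.987, 0.161, 0.362], [-1.0, -0.002, 0.008, 0.026], [-0.007, -0.161, -0.987, 1.161], [0.0, 0.0, 0.0, 1.0]] 363.93463170630304 [-0.0110821  0.         0.         0.         0.       ]
```

View pics/side0.png

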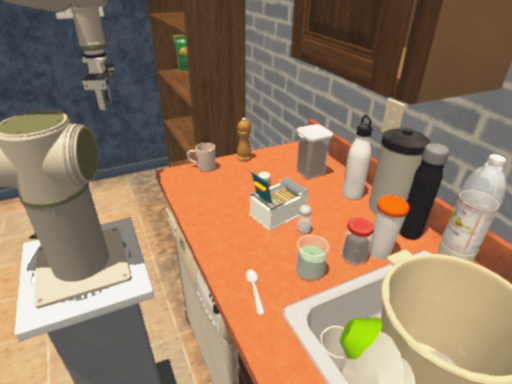

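View pics/top0.png

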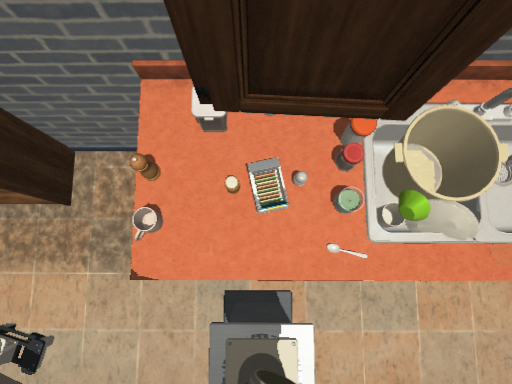

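The caddy is at about (267,185) in the top view, with the lip at the far end and the flap leaning towards the robot. In the side view it is around (278,203).

```bash
python3 - <<'E'
import cv2
a=cv2.imread("pics/side0.png")[160:240,235:325];b=cv2.imread("pics/top0.png")[145:225,215:315]
cv2.imwrite("pics/sz.png",cv2.resize(a,None,fx=7,fy=7,interpolation=cv2.INTER_CUBIC))
cv2.imwrite("pics/tz.png",cv2.resize(b,None,fx=7,fy=7,interpolation=cv2.INTER_CUBIC))
E
```

```text
(no output)
```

View pics/sz.png

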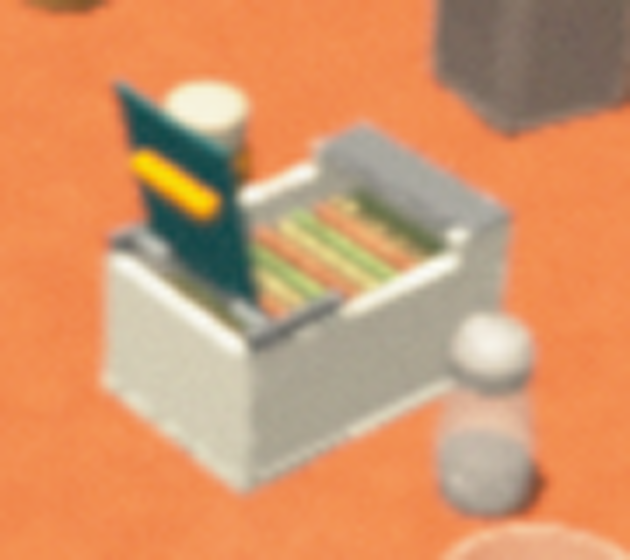

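View pics/tz.png

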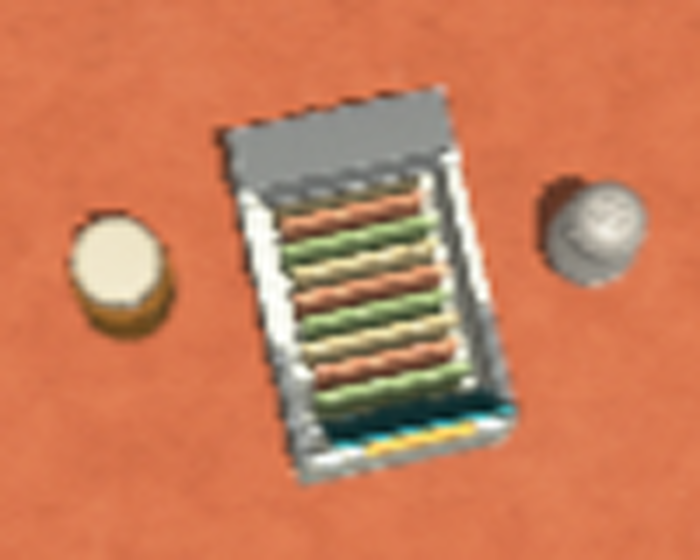

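```bash
python3 - <<'E'
from h import *
t=cam("top");s=cam("side")
zt=lambda u:(np.array(u,float)+.5)/7-.5+[215,145]
zs=lambda u:(np.array(u,float)+.5)/7-.5+[235,160]
print("top far lip",onz(t,zt([[224,132],[445,90]]),.086).round(4).tolist())
print("top near rim",onz(t,zt([[297,462],[517,420]]),.075).round(4).tolist())
print("top near bottom",onz(t,zt([[303,482],[515,437]]),.0).round(4).tolist())
print("side bottom",onz(s,zs([[105,385],[246,492]]),.0).round(4).tolist())
print("side near rim",onz(s,zs([[110,245],[252,350]]),.074).round(4).tolist())
print("side lip far top",onz(s,zs([[365,122],[510,212]]),.084).round(4).tolist())
def tri(a,b):
    o1,d1=ray(t,zt(a));o2,d2=ray(s,zs(b));d1=d1[0];d2=d2[0]
    A=np.c_[d1,-d2];x=np.linalg.lstsq(A,o2-o1,rcond=None)[0];p,q=o1+d1*x[0],o2+d2*x[1];return ((p+q)/2).round(4),np.linalg.norm(p-q).round(4)
print("rib ends",tri([368,448],[140,160]),tri([475,428],[212,212]))
E
```

```text
top far lip [[0.6306, 0.0451, 0.086], [0.6496, -0.0509, 0.086]]
top near rim [[0.4881, 0.0132, 0.075], [0.5065, -0.0813, 0.075]]
top near bottom [[0.4876, 0.0096, 0.0], [0.5086, -0.0877, 0.0]]
side bottom [[0.4908, 0.0144, 0.0], [0.513, -0.0777, 0.0]]
side near rim [[0.493, 0.0153, 0.074], [0.5126, -0.0774, 0.074]]
side lip far top [[0.6358, 0.0445, 0.084], [0.6548, -0.0471, 0.084]]
rib ends (array([ 0.4889, -0.0157,  0.1352]), np.float64(0.0043)) (array([ 0.4982, -0.0596,  0.1334]), np.float64(0.0059))
```

```bash
cat >> h.py <<'E'
from scipy.spatial.transform import Rotation as Ro
YAW=.206; C=np.array([.5714,-.018,0]); EX=np.array([np.cos(YAW),np.sin(YAW),0]); EY=np.array([-np.sin(YAW),np.cos(YAW),0])
HZ=.0765; H=C-.060*EX+[0,0,HZ]
RT=Ro.from_matrix(np.c_[-EX,EY,[0,0,-1.]])
def plan(pts):
    "pts: hinge-relative (front x mm, lateral y mm, z mm) of fingertip front-bottom edge"
    s=read_state(); R=Ro.from_rotvec(s["orientation"]); p=np.array(s["tool_pos"])
    turn=(R.inv()*RT).as_rotvec()/(np.pi/2)
    print("t",s["t"],"tip",hr(s),"F",np.round(s["force"],2),"turn",turn.round(3))
    for a in pts:
        w=H+EX*(a[0]-7.5)/1e3+EY*a[1]/1e3+np.array([0,0,a[2]/1e3])
        print(a,w.round(3),(R.inv().apply(w-p)/.5).round(4))
def hr(s=None):
    s=s or read_state(); v=np.array(s["tool_pos"])-H
    return np.round([v@EX*1e3+7.5,v@EY*1e3,v[2]*1e3],1)
E
python3 - <<'E'
from h import *
plan([(-80,0,120),(-60,0,42)])
E
```

```text
t 0.2 tip [-208.7  665.1  141.5] F [-0.2   0.06  0.1 ] turn [-0.001 -0.    -0.309]
(-80, 0, 120) [ 0.427 -0.048  0.196] [-0.8476 -1.0569  0.0441]
(-60, 0, 42) [ 0.447 -0.044  0.118] [-0.883  -1.0381  0.2001]
```

{"name": "jog_arm", "arguments": {
  "motion": [0,-0.06,-0.08,0,0,0,-0.04,0,-0.12,-0.15,0,0,0,-0.08,0,-0.18,-0.22,0,0,0,-0.12,0,-0.24,-0.3,0,0,0,-0.16,0,-0.3,-0.37,0,0,0,-0.2,0,-0.36,-0.45,0,0,0,-0.24,0,-0.42,-0.52,0,0,0,-0.28,0,-0.48,-0.6,0,0,0,-0.309],
  "grip_force": 10
}}

```text
t: 1.0
tool_pos: [0.3134, 0.2205, 0.2183]
orientation: [-0.329, 3.124, -0.001]
force: [1.7, -0.5, -0.8]
opening: 0.0336
```

```bash
python3 - <<'E'
from h import *
plan([(-80,0,120),(-60,0,42)])
E
```

```text
t 1.0 tip [-136.2  286.3  141.8] F [ 1.66 -0.48 -0.77] turn [-0.     0.     0.002]
(-80, 0, 120) [ 0.427 -0.048  0.196] [-0.1103 -0.5729  0.0441]
(-60, 0, 42) [ 0.447 -0.044  0.118] [-0.1502 -0.5729  0.2001]
```

{"name": "jog_arm", "arguments": {
  "motion": [0,-0.02,-0.08,0,0,0,0,0,-0.03,-0.17,0,0,0,0,0,-0.05,-0.26,0,0,0,0,0,-0.07,-0.35,0,0,0,0,0,-0.09,-0.43,0.01,0,0,0,0,-0.1,-0.5,0.03,0,0,0,0,-0.11,-0.55,0.044,0,0,0,0,-0.11,-0.573,0.044,0,0,0]
}}

```text
t: 1.8
tool_pos: [0.4266, -0.0501, 0.1953]
orientation: [0.325, -3.123, 0.001]
force: [-0.2, -0.6, 0.5]
opening: 0.0005
```

```bash
python3 - <<'E'
from h import *
plan([(-55,0,120),(-50,0,42)])
s=cam("side","s1.png");t=cam("top","t1.png")
a=cv2.imread("pics/s1.png")[130:240,220:330];b=cv2.imread("pics/t1.png")[145:225,215:315]
cv2.imwrite("pics/s1z.png",cv2.resize(a,None,fx=5,fy=5,interpolation=cv2.INTER_CUBIC))
cv2.imwrite("pics/t1z.png",cv2.resize(b,None,fx=5,fy=5,interpolation=cv2.INTER_CUBIC))
E
```

```text
t 1.8 tip [-80.8  -1.8 118.8] F [-0.2  -0.56  0.51] turn [-0.    -0.001  0.001]
(-55, 0, 120) [ 0.451 -0.043  0.196] [-0.0517  0.0035 -0.0026]
(-50, 0, 42) [ 0.456 -0.042  0.118] [-0.062   0.0035  0.1534]
```

View pics/s1z.png

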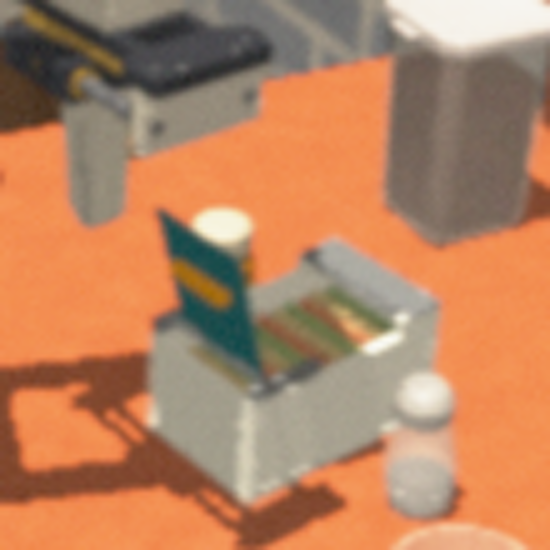

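View pics/t1z.png

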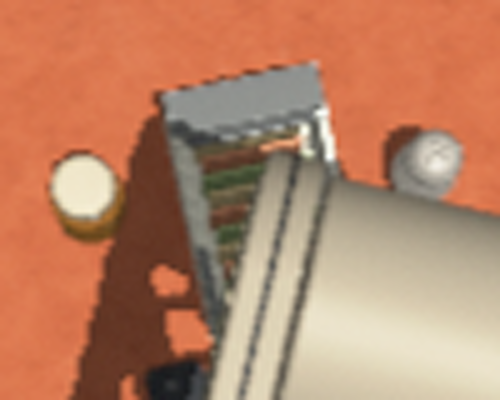

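The fingertip hangs at about (239,174) in the side view, robot-side of the flap, which is still upright. Now I'll descend and then push.

{"name": "jog_arm", "arguments": {
  "motion": [0,-0.02,0.0035,0.04,0,0,0,0,-0.04,0.0035,0.09,0,0,0,0,-0.06,0.0035,0.13,0,0,0,0,-0.062,0.0035,0.153,0,0,0,0,-0.062,0.0035,0.153,0,0,0]
}}

```text
t: 2.4
tool_pos: [0.4552, -0.0397, 0.1185]
orientation: [0.328, -3.121, -0.001]
force: [0.2, -0.2, 0.5]
opening: 0.0009
```

```bash
python3 - <<'E'
from h import *
plan([(-35,0,42),(-20,0,42),(-8,0,42),(2,0,42),(12,0,40),(20,0,36)])
s=cam("side","s2.png")
print(proj(s,H+EX*(hr()[0]-7.5)/1e3+EY*hr()[1]/1e3+[0,0,hr()[2]/1e3]))
a=cv2.imread("pics/s2.png")[130:240,220:330]
cv2.imwrite("pics/s2z.png",cv2.resize(a,None,fx=5,fy=5,interpolation=cv2.INTER_CUBIC))
E
```

```text
t 2.4 tip [-50.7   2.5  42. ] F [ 0.18 -0.23  0.46] turn [ 0.001 -0.002  0.002]
(-35, 0, 42) [ 0.471 -0.039  0.118] [-0.0314 -0.0051 -0.0001]
(-20, 0, 42) [ 0.486 -0.036  0.118] [-0.0614 -0.0052 -0.0002]
(-8, 0, 42) [ 0.497 -0.033  0.118] [-0.0854 -0.0053 -0.0003]
(2, 0, 42) [ 0.507 -0.031  0.118] [-0.1054 -0.0053 -0.0003]
(12, 0, 40) [ 0.517 -0.029  0.116] [-0.1254 -0.0054  0.0036]
(20, 0, 36) [ 0.525 -0.028  0.112] [-0.1414 -0.0055  0.0115]
[[246.88235767 194.09977021]]
```

View pics/s2z.png

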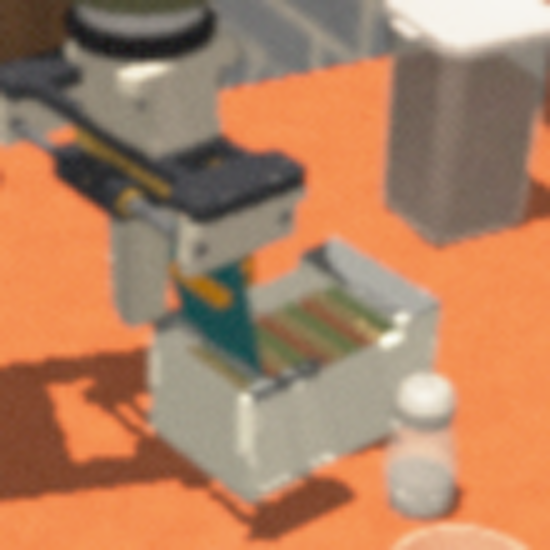

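The tip shows at about (246,193), where the projection puts it, just behind the flap. Now a gentle push.

{"name": "jog_arm", "arguments": {
  "motion": [0,-0.016,-0.005,0,0,0,0,0,-0.031,-0.005,0,0,0,0,0,-0.044,-0.005,0,0,0,0,0,-0.054,-0.005,0,0,0,0,0,-0.064,-0.005,0,0,0,0,0,-0.074,-0.005,0,0,0,0,0,-0.084,-0.005,0,0,0,0,0,-0.094,-0.005,0,0,0,0]
}}

```text
t: 3.25
tool_pos: [0.5027, -0.0328, 0.1196]
orientation: [0.327, -3.122, -0.0]
force: [-0.7, -0.6, 0.1]
opening: 0.0007
```

```bash
python3 - <<'E'
from h import *
plan([(2,0,42),(8,0,41),(14,0,40),(20,0,37),(25,0,34),(30,0,30),(34,0,25),(37,0,20)])
s=cam("side","s3.png")
a=cv2.imread("pics/s3.png")[130:240,220:330]
cv2.imwrite("pics/s3z.png",cv2.resize(a,None,fx=5,fy=5,interpolation=cv2.INTER_CUBIC))
E
```

```text
t 3.25 tip [-2.8 -0.4 43.1] F [-0.67 -0.62  0.14] turn [ 0.    -0.001  0.002]
(2, 0, 42) [ 0.507 -0.031  0.118] [-0.0096  0.0007  0.0022]
(8, 0, 41) [ 0.513 -0.03   0.118] [-0.0216  0.0007  0.0042]
(14, 0, 40) [ 0.519 -0.029  0.116] [-0.0336  0.0007  0.0061]
(20, 0, 37) [ 0.525 -0.028  0.113] [-0.0456  0.0006  0.0121]
(25, 0, 34) [ 0.53  -0.027  0.11 ] [-0.0556  0.0006  0.0181]
(30, 0, 30) [ 0.535 -0.026  0.106] [-0.0656  0.0006  0.0261]
(34, 0, 25) [ 0.539 -0.025  0.102] [-0.0736  0.0005  0.0361]
(37, 0, 20) [ 0.542 -0.024  0.096] [-0.0796  0.0005  0.046 ]
```

View pics/s3z.png

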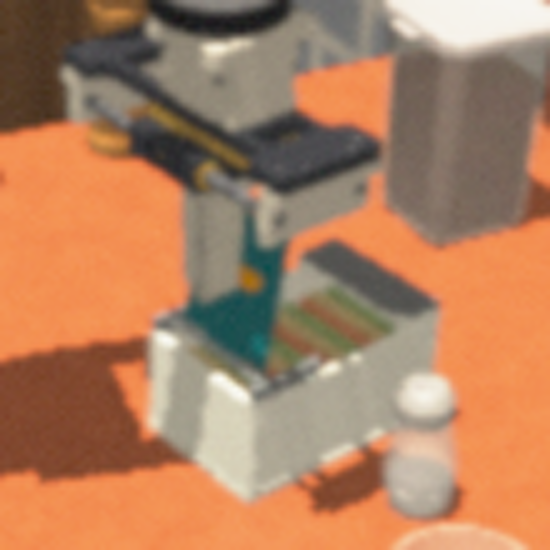

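The finger touches the rib at about (270,185), and the flap is about upright with the caddy unmoved. I'll continue along the arc.

{"name": "jog_arm", "arguments": {
  "motion": [0,-0.01,0.001,0.002,0,0,0,0,-0.022,0.001,0.004,0,0,0,0,-0.034,0.001,0.006,0,0,0,0,-0.045,0.001,0.012,0,0,0,0,-0.055,0.001,0.018,0,0,0,0,-0.065,0.001,0.026,0,0,0,0,-0.073,0.001,0.036,0,0,0,0,-0.079,0.001,0.046,0,0,0]
}}

```text
t: 4.1
tool_pos: [0.5422, -0.0239, 0.0963]
orientation: [0.327, -3.123, -0.0]
force: [-0.5, -1.0, 1.5]
opening: 0.0004
```

```bash
python3 - <<'E'
from h import *
plan([(38,0,17),(39,0,13),(40,0,9),(41,0,6),(41,0,3),(41,0,1),(41,0,0)])
s=cam("side","s4.png")
a=cv2.imread("pics/s4.png")[130:240,220:330]
cv2.imwrite("pics/s4z.png",cv2.resize(a,None,fx=5,fy=5,interpolation=cv2.INTER_CUBIC))
E
```

```text
t 4.1 tip [37.7  0.2 19.8] F [-0.49 -0.96  1.55] turn [ 0.    -0.001  0.002]
(38, 0, 17) [ 0.543 -0.024  0.094] [-0.0006 -0.0005  0.0055]
(39, 0, 13) [ 0.544 -0.024  0.09 ] [-0.0026 -0.0005  0.0135]
(40, 0, 9) [ 0.544 -0.024  0.085] [-0.0046 -0.0005  0.0215]
(41, 0, 6) [ 0.545 -0.023  0.082] [-0.0066 -0.0005  0.0275]
(41, 0, 3) [ 0.545 -0.023  0.08 ] [-0.0066 -0.0005  0.0335]
(41, 0, 1) [ 0.545 -0.023  0.078] [-0.0066 -0.0005  0.0375]
(41, 0, 0) [ 0.545 -0.023  0.076] [-0.0066 -0.0005  0.0395]
```

View pics/s4z.png

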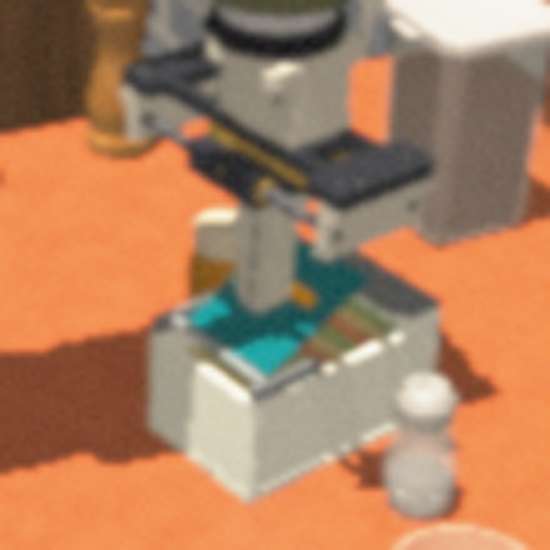

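The flap is at about 30° with the tip on the clear face behind the rib, which is at about (281,189). I'll press it down.

{"name": "jog_arm", "arguments": {
  "motion": [0,-0.001,-0.0005,0.006,0,0,0,0,-0.002,-0.0005,0.013,0,0,0,0,-0.004,-0.0005,0.02,0,0,0,0,-0.005,-0.0005,0.026,0,0,0,0,-0.006,-0.0005,0.032,0,0,0,0,-0.006,-0.0005,0.036,0,0,0,0,-0.006,-0.0005,0.038,0,0,0]
}}

```text
t: 4.85
tool_pos: [0.5449, -0.0234, 0.0762]
orientation: [0.327, -3.122, -0.0]
force: [-0.2, 0.2, 1.9]
opening: 0.0006
```

```bash
python3 - <<'E'
from h import *
plan([(41,0,-1),(41,0,-2),(45,0,-1)])
s=cam("side","s5.png")
a=cv2.imread("pics/s5.png")[130:240,220:330]
cv2.imwrite("pics/s5z.png",cv2.resize(a,None,fx=5,fy=5,interpolation=cv2.INTER_CUBIC))
E
```

```text
t 4.85 tip [40.5  0.1 -0.3] F [-0.18  0.21  1.85] turn [ 0.    -0.001  0.002]
(41, 0, -1) [ 0.545 -0.023  0.076] [-0.0011 -0.0002  0.0014]
(41, 0, -2) [ 0.545 -0.023  0.074] [-0.0011 -0.0002  0.0034]
(45, 0, -1) [ 0.549 -0.023  0.076] [-0.0091 -0.0002  0.0014]
```

View pics/s5z.png

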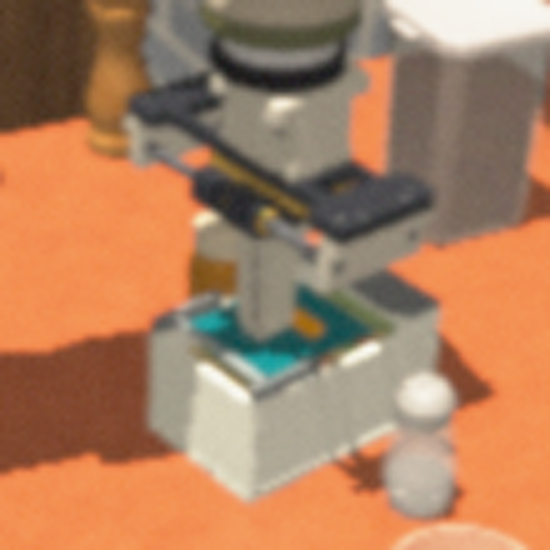

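{"name": "jog_arm", "arguments": {
  "motion": [0,-0.001,0,0.002,0,0,0,0,-0.001,0,0.003,0,0,0,0,-0.001,0,0.003,0,0,0]
}}

```text
t: 5.2
tool_pos: [0.5459, -0.0233, 0.0759]
orientation: [0.327, -3.123, -0.0]
force: [-2.2, 0.9, 8.9]
opening: 0.0002
```

```bash
python3 - <<'E'
from h import *
plan([(41,0,-2),(41,0,-3),(45,0,-2)])
E
```

```text
t 5.2 tip [41.4  0.  -0.6] F [-2.19  0.88  8.89] turn [ 0.    -0.001  0.002]
(41, 0, -2) [ 0.545 -0.023  0.074] [ 0.0009 -0.0001  0.0028]
(41, 0, -3) [ 0.545 -0.023  0.074] [ 0.0009 -0.0001  0.0048]
(45, 0, -2) [ 0.549 -0.023  0.074] [-0.0071 -0.0001  0.0028]
```

Flat on its stop: tip z is 75.9 mm with 8.9 N. I'll ease to a light press and slide up to the rib.

{"name": "jog_arm", "arguments": {
  "motion": [0,-0.002,0,0.001,0,0,0,0,-0.005,0,0.001,0,0,0,0,-0.008,0,0.001,0,0,0,0,-0.011,0,0.001,0,0,0,0,-0.014,0,0.001,0,0,0,0,-0.017,0,0.001,0,0,0]
}}

```text
t: 5.8
tool_pos: [0.5543, -0.0214, 0.076]
orientation: [0.328, -3.123, -0.0]
force: [-2.6, 0.8, 6.7]
opening: 0.0002
```

```bash
python3 - <<'E'
from h import *
plan([(52,0,-1)])
s=cam("side","s6.png")
a=cv2.imread("pics/s6.png")[150:240,230:320]
cv2.imwrite("pics/s6z.png",cv2.resize(a,None,fx=6,fy=6,interpolation=cv2.INTER_CUBIC))
E
```

```text
t 5.8 tip [50.1  0.1 -0.5] F [-2.63  0.78  6.67] turn [ 0.    -0.001  0.002]
(52, 0, -1) [ 0.556 -0.021  0.076] [-0.0039 -0.0003  0.001 ]
```

View pics/s6z.png

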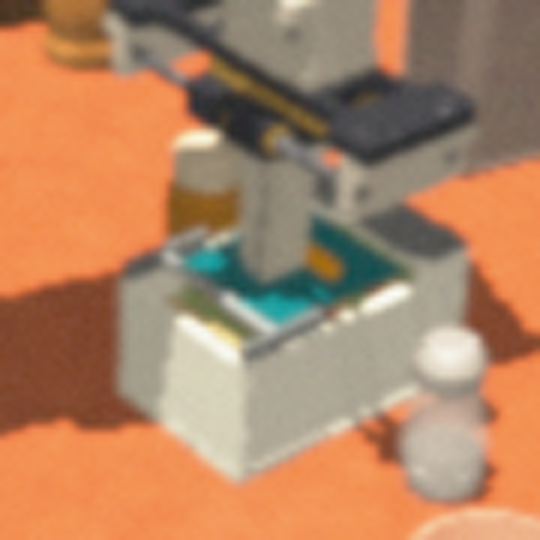

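{"name": "jog_arm", "arguments": {
  "motion": [0,-0.003,0,0.0007,0,0,0,0,-0.006,0,0.0007,0,0,0,0,-0.009,0,0.0007,0,0,0,0,-0.012,0,0.0007,0,0,0,0,-0.015,0,0.0007,0,0,0]
}}

```text
t: 6.35
tool_pos: [0.5617, -0.0198, 0.076]
orientation: [0.328, -3.123, -0.001]
force: [-2.8, 0.0, 4.7]
opening: 0.0005
```

```bash
python3 - <<'E'
from h import *
plan([(72,0,-1)])
s=cam("side","s7.png")
a=cv2.imread("pics/s7.png")[150:240,230:320]
cv2.imwrite("pics/s7z.png",cv2.resize(a,None,fx=6,fy=6,interpolation=cv2.INTER_CUBIC))
E
```

```text
t 6.35 tip [57.7  0.2 -0.5] F [-2.76  0.02  4.71] turn [ 0.    -0.001  0.002]
(72, 0, -1) [ 0.576 -0.017  0.076] [-0.0287 -0.0005  0.001 ]
```

View pics/s7z.png

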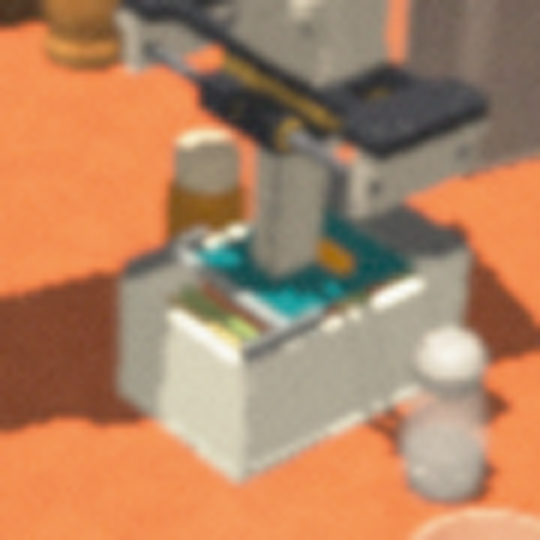

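The flap is sliding (its rear edge moved), and the caddy's near bottom corner is still at (270,230). I'll continue towards the stop.

{"name": "jog_arm", "arguments": {
  "motion": [0,-0.003,0,0.0007,0,0,0,0,-0.006,0,0.0007,0,0,0,0,-0.009,0,0.0007,0,0,0,0,-0.012,0,0.0007,0,0,0,0,-0.015,0,0.0007,0,0,0]
}}

```text
t: 6.9
tool_pos: [0.5683, -0.0186, 0.0759]
orientation: [0.327, -3.121, 0.0]
force: [-5.5, -1.5, 8.0]
opening: 0.0004
```

```bash
python3 - <<'E'
from h import *
plan([(72,0,-1)])
s=cam("side","s8.png")
a=cv2.imread("pics/s8.png")[150:240,230:320]
cv2.imwrite("pics/s8z.png",cv2.resize(a,None,fx=6,fy=6,interpolation=cv2.INTER_CUBIC))
E
```

```text
t 6.9 tip [64.3  0.1 -0.6] F [-5.53 -1.54  7.96] turn [ 0.    -0.002  0.002]
(72, 0, -1) [ 0.576 -0.017  0.076] [-0.0154 -0.0002  0.0007]
```

View pics/s8z.png

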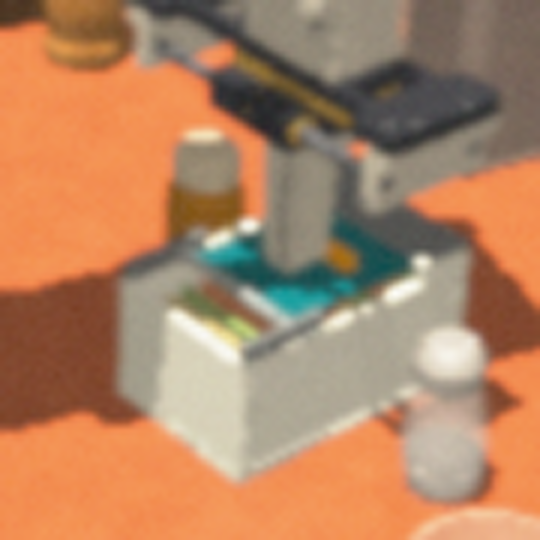

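```bash
python3 - <<'E'
from h import *
s=cam("side")
for n in (5,6,7,8):
    im=cv2.imread(f"pics/s{n}.png").astype(int); sub=im[175:215,255:300]
    b,g,r=sub[...,0],sub[...,1],sub[...,2]
    m=(r-b>90)&(g-b>45)&(r>130)
    lab=cv2.connectedComponentsWithStats(m.astype(np.uint8))
    for k in range(1,lab[0]):
        if lab[2][k][4]>4:
            c=lab[3][k]+[255,175]; P=onz(s,[c],.083)[0]-C
            print(n,lab[2][k].tolist(),c.round(1),"caddy xy mm",(P@EX*1e3).round(1),(P@EY*1e3).round(1))
    t=(g-r>35)&(b-r>25)
    ys,xs=np.nonzero(t); print("  teal n",len(xs),"min/max",xs.min()+255,xs.max()+255,ys.min()+175,ys.max()+175)
def g(): pass
print("expected rib ctr: slid0 x=-4, slid20 x=16; expected px",proj(s,[C+EX*x/1e3+EY*-.023+[0,0,.0845] for x in(-8,-4,12,16)]).round(1))
print("flap rear corner px slid0/20",proj(s,[C+EX*x/1e3+EY*-.037+[0,0,.076] for x in(-60,-40)]).round(1))
E
```

```text
5 [0, 0, 11, 16, 78] [258.2 182.9] caddy xy mm -18.8 75.4
5 [24, 18, 5, 4, 14] [281.  194.5] caddy xy mm -4.6 -15.8
  teal n 189 min/max 258 292 188 204
6 [0, 0, 14, 16, 88] [259.3 183.2] caddy xy mm -17.4 71.8
6 [26, 17, 5, 4, 13] [283.  193.4] caddy xy mm 4.2 -14.9
  teal n 181 min/max 261 294 188 203
7 [0, 0, 4, 16, 57] [256.4 182.3] caddy xy mm -21.5 81.4
7 [5, 7, 11, 6, 43] [265.3 184.3] caddy xy mm -6.1 55.8
7 [28, 16, 5, 4, 13] [285.  192.4] caddy xy mm 12.6 -14.4
  teal n 177 min/max 263 296 186 202
8 [0, 0, 4, 16, 55] [256.3 182.5] caddy xy mm -22.1 80.8
8 [5, 0, 13, 13, 66] [267.5 182.7] caddy xy mm 5.1 59.0
8 [30, 16, 4, 4, 11] [286.4 192.5] caddy xy mm 15.3 -17.4
  teal n 184 min/max 263 296 187 202
expected rib ctr: slid0 x=-4, slid20 x=16; expected px [[281.8 195.6]
 [282.8 195.1]
 [286.8 193.3]
 [287.8 192.9]]
flap rear corner px slid0/20 [[271.2 206.3]
 [276.5 203.9]]
```

The flap has moved about 20 mm by pad friction, and force has risen (5.5 N), so it is probably home. I'll press more lightly and go up to the rib itself to confirm.

{"name": "jog_arm", "arguments": {
  "motion": [0,0,0,0,0,0,0,0,-0.003,0,0,0,0,0,0,-0.006,0,0,0,0,0,0,-0.009,0,0,0,0,0]
}}

```text
t: 7.4
tool_pos: [0.5722, -0.0178, 0.0759]
orientation: [0.327, -3.12, 0.0]
force: [-4.5, -1.4, 6.9]
opening: 0.0006
```

```bash
python3 - <<'E'
from h import *
plan([(72,0,-1)])
s=cam("side","s9.png")
im=cv2.imread("pics/s9.png").astype(int); sub=im[175:215,275:300]
b,g,r=sub[...,0],sub[...,1],sub[...,2]
ys,xs=np.nonzero((r-b>90)&(g-b>45)&(r>130)); print(len(xs),xs.mean()+275,ys.mean()+175)
E
```

```text
t 7.4 tip [68.3  0.  -0.6] F [-4.51 -1.36  6.91] turn [ 0.    -0.003  0.002]
(72, 0, -1) [ 0.576 -0.017  0.076] [-0.0073 -0.      0.0007]
11 287.6363636363636 191.8181818181818
```

```bash
python3 - <<'E'
from h import *
ims=[cv2.cvtColor(cv2.imread(f"pics/s{n}.png"),cv2.COLOR_BGR2GRAY).astype(np.float32) for n in(2,5,6,7,8,9)]
for (x0,x1,y0,y1,nm) in((258,290,212,236,"bottom corner"),(293,312,182,222,"lip end"),):
    for k,i in enumerate(ims):
        T=ims[1][y0:y1,x0:x1]; S=i[y0-4:y1+4,x0-4:x1+4]
        big=lambda a:cv2.resize(a,None,fx=8,fy=8,interpolation=cv2.INTER_CUBIC)
        r=cv2.matchTemplate(big(S),big(T),cv2.TM_CCOEFF_NORMED); _,v,_,l=cv2.minMaxLoc(r)
        print(nm,k,round(v,3),np.array(l)/8-4)
a=cv2.imread("pics/s9.png")[150:240,230:320]
cv2.imwrite("pics/s9z.png",cv2.resize(a,None,fx=6,fy=6,interpolation=cv2.INTER_CUBIC))
s=cam("side")
print("px per 5mm", proj(s,[C+EX*.005,C]))
E
```

```text
bottom corner 0 0.392 [ 4. -2.]
bottom corner 1 0.999 [0. 0.]
bottom corner 2 0.946 [0. 0.]
bottom corner 3 0.94 [0.    0.125]
bottom corner 4 0.938 [0. 0.]
bottom corner 5 0.939 [0.    0.125]
lip end 0 0.494 [ 0.875 -0.625]
lip end 1 1.0 [0. 0.]
lip end 2 0.952 [ 0.25 -0.25]
lip end 3 0.895 [ 0.125 -0.375]
lip end 4 0.846 [ 0.25  -0.625]
lip end 5 0.818 [ 0.25  -0.625]
px per 5mm [[278.46065882 213.17359436]
 [277.25434564 213.74524546]]
```

View pics/s9z.png

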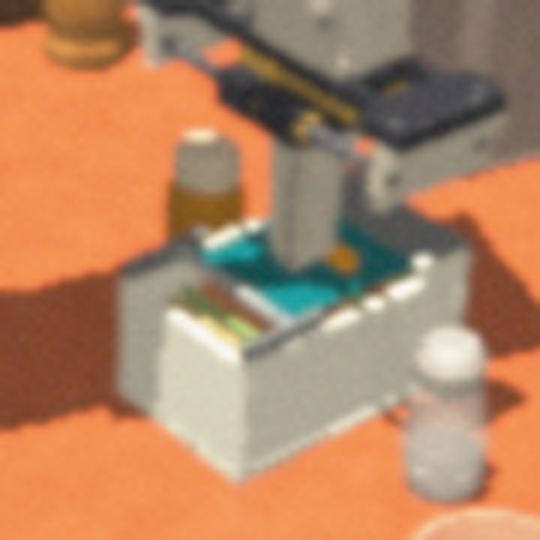

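The caddy has not moved and the finger is closing on the rib. I'll do the last few millimetres with a lighter press.

{"name": "jog_arm", "arguments": {
  "motion": [0,-0.001,0,-0.0005,0,0,0,0,-0.004,0,-0.0005,0,0,0,0,-0.006,0,-0.0005,0,0,0]
}}

```text
t: 7.8
tool_pos: [0.573, -0.0177, 0.0755]
orientation: [0.327, -3.114, 0.001]
force: [-15.0, -3.0, 11.8]
opening: 0.0005
```

```bash
python3 - <<'E'
from h import *
plan([(72,0,-1)])
E
```

```text
t 7.8 tip [69.2 -0.  -1. ] F [-15.01  -2.99  11.75] turn [ 0.    -0.006  0.002]
(72, 0, -1) [ 0.576 -0.017  0.076] [-0.0057  0.     -0.    ]
```

Firm contact: 15 N against the rib with only 0.9 mm of travel, so the flap is at its stop. I'll relax at once and lift.

{"name": "jog_arm", "arguments": {
  "motion": [0,0.004,0,0,0,0.006,0,0,0.006,0,0,0,0.006,0]
}}

```text
t: 8.0
tool_pos: [0.5712, -0.0182, 0.0761]
orientation: [0.326, -3.107, 0.002]
force: [1.9, 0.9, 3.0]
opening: 0.0005
```

```bash
python3 - <<'E'
from h import *
plan([(60,0,5),(60,0,60)])
s=cam("side","s10.png")
ims=[cv2.cvtColor(cv2.imread(f"pics/s{n}.png"),cv2.COLOR_BGR2GRAY).astype(np.float32) for n in(9,10)]
for (x0,x1,y0,y1,nm) in((258,290,212,236,"bottom corner"),(293,312,182,222,"lip end"),):
        T=ims[0][y0:y1,x0:x1]; S=ims[1][y0-4:y1+4,x0-4:x1+4]
        big=lambda a:cv2.resize(a,None,fx=8,fy=8,interpolation=cv2.INTER_CUBIC)
        r=cv2.matchTemplate(big(S),big(T),cv2.TM_CCOEFF_NORMED); _,v,_,l=cv2.minMaxLoc(r)
        print(nm,round(v,3),np.array(l)/8-4)
E
```

```text
t 8.0 tip [67.3 -0.1 -0.4] F [1.91 0.94 2.98] turn [ 0.    -0.011  0.002]
(60, 0, 5) [ 0.564 -0.02   0.082] [ 0.0148  0.0003 -0.0105]
(60, 0, 60) [ 0.564 -0.02   0.136] [ 0.0167  0.0004 -0.1205]
bottom corner 0.996 [0. 0.]
lip end 0.993 [ 0.    -0.125]
```

{"name": "jog_arm", "arguments": {
  "motion": [0,0,0,-0.004,0,0,0,0,0,0,-0.015,0,-0.01,0,0,0,0,-0.06,0,-0.01,0,0,0.05,0,-0.15,0,-0.01,0,0,0.13,0,-0.2,0,-0.01,0,0,0.21,0,-0.22,0,-0.01,0,0,0.25,0,-0.22,0,-0.01,0,0,0.25,0,-0.22,0,-0.01,0]
}}

```text
t: 8.85
tool_pos: [0.4493, -0.0441, 0.1887]
orientation: [0.326, -3.124, 0.001]
force: [0.5, 0.0, -0.1]
opening: 0.0004
```

```bash
python3 - <<'E'
from h import *
s=cam("side","s11.png");t=cam("top","t11.png")
print(np.round(read_state()["force"],2))
a=cv2.imread("pics/s11.png")[150:240,230:320];b=cv2.imread("pics/t11.png")[145:225,215:315]
cv2.imwrite("pics/s11z.png",cv2.resize(a,None,fx=6,fy=6,interpolation=cv2.INTER_CUBIC))
cv2.imwrite("pics/t11z.png",cv2.resize(b,None,fx=6,fy=6,interpolation=cv2.INTER_CUBIC))
im=cv2.imread("pics/s11.png").astype(int); sub=im[175:215,270:300]
b,g,r=sub[...,0],sub[...,1],sub[...,2]
m=(r-b>90)&(g-b>45)&(r>130); m[:, :]&=True
n,l,st,ce=cv2.connectedComponentsWithStats(m.astype(np.uint8))
for k in range(1,n):
    c=ce[k]+[270,175]; P=onz(s,[c],.0835)[0]-C; print(st[k].tolist(),c.round(1),(P@EX*1e3).round(1),(P@EY*1e3).round(1))
E
```

```text
[ 1.13 -0.46  0.05]
[0, 0, 30, 12, 184] [282.9 178.5] 60.4 49.2
[8, 11, 10, 8, 31] [282.5 189.6] 16.4 1.0
```

View pics/s11z.png

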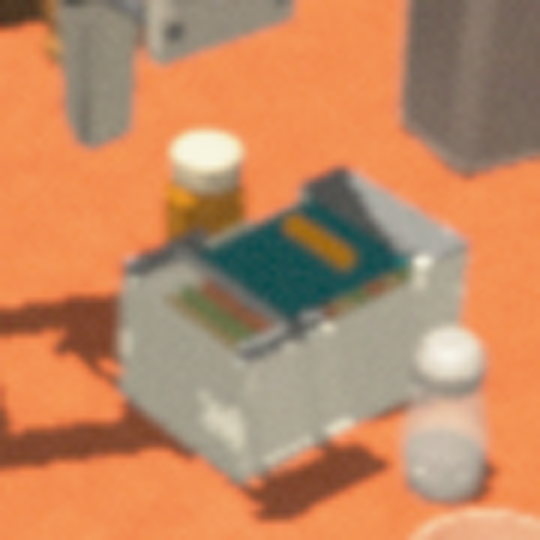

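View pics/t11z.png

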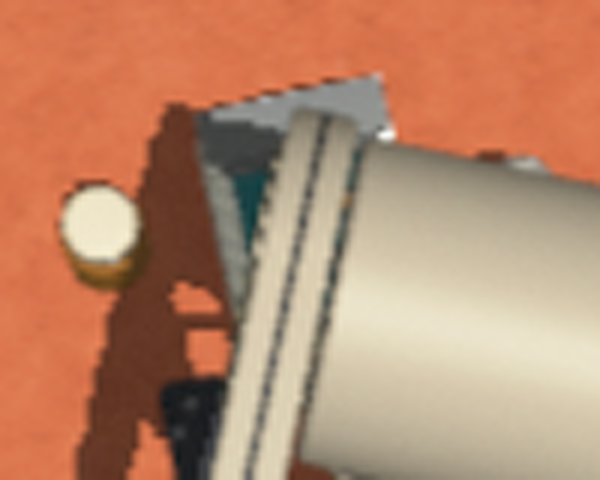

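The flap lies flat with its edge under the lip. The rib centre is at (282.5,189.6), caddy x = 16.4 mm against 16 expected for fully home. The caddy's near corner is still at (270,230), and the arm is clear.

```bash
python3 -c "
from plant import *
print(close_job())"
```

```text
the job is handed in; nothing more can be done
None
```

The caddy is shut. I folded the teal flap flat with the closed fingertips and, while holding it down, slid it under the dark lip to its stop. I then lifted clear and handed the job in at about 9 s.

**Final checks after lifting off:**
- **Flap:** it stayed flat with its edge under the lip. The rib centre measured caddy x = 16.4 mm, against 16 mm expected for fully home.
- **Caddy:** its near bottom corner stayed at the same pixel in the side view, to within about half a pixel (roughly 2 mm).
- **Other things:** the path kept clear of the other things. The salt shaker and turmeric jar stood in place in the last pictures; I did not measure the rest.
- **Arm:** it was touching nothing, with about 1 N of sensor noise.

**What did not go exactly as planned:**
- **How the flap slid:** fingertip friction moved it most of the 20 mm before the finger reached the rib. The push on the rib itself came only at the end and confirmed the stop.
- **Push force:** that last push briefly reached about 15 N sideways, more than I intended, but the caddy showed no shift afterwards.
- **Top view:** the arm hid most of the caddy in the final top view, so these checks rest on the side camera.

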